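# Scan an exhibit marker and its sealed jar, then dock the scanner

## Task

Book in the sealed evidence jar: pick up the wand scanner, point it squarely at the middle of the barcode on either face of the tent-shaped exhibit marker from a hand's breadth or less (4 to 12 cm) and hold it still there for a full second, then do the same at the middle of the barcode on the side of the big sealed jar. Then slide the scanner, tail first and trigger side up, into its reclined charging sleeve until it is fully home, and let go. Do not shift the jar, the marker or the other bottles and the scale on the table.

Things in the scene. Friction and masses are not known exactly. Their poses are not given: they have to be found in the camera images.
- scanner: Wand barcode scanner, 165 mm long, 0.16 kg, lying flat, trigger key up. Origin: centre of its underside; +x to the nose, +z out of the trigger side. Grip the grey body (x -70 to +42 mm) across its width: 40 mm wide (y), z 0 to 26. Black head (x +42 to +82): 48 wide, 34 high; the last 12 mm of the tail are 34 wide, z 3 to 23. It reads by itself whatever is ahead of its window: no trigger press.
- scanner_window (a point): Centre of the scanner's window on its nose face, at (82.5, 0, 15) mm in the scanner's frame, with the scanner's axes: the beam leaves along +x.
- scanner_tail (a point): Centre of the scanner's tail end face, at (-82.5, 0, 13) mm in the scanner's frame, with the scanner's axes.
- jar: The big sealed jar: round, white with a dark band, 84 mm in diameter, 116 mm high with lid, 0.35 kg, loose. Origin: centre of its underside; z up; the barcode label is on its -x side. A white paper seal strip runs on the lid from the middle to the -x rim and down to the label, so the label's side shows from above.
- jar_label: The paper barcode label on the jar's side, about 59 mm wide and 46 mm high, wrapped on the curve. Origin: its centre, on the jar's surface, 48 mm above the table; -x points straight out of the label (level), +x into the jar, +z up.
- marker: Exhibit marker: a tent of folded white plastic sheet, 100 mm wide (y), 93 mm deep at the foot (x), 101 mm high, 0.09 kg, standing loose; its ridge runs along y, and its two faces lean 25 degrees from upright. Origin: on the table below the middle of the ridge; front face towards -x, back face towards +x.
- marker_label_front: Barcode label (70 x 50 mm) on the marker's front face. Origin: its centre, about 51 mm above the table; -x points straight out of the sloping face (25 degrees above level), +x into it, +z up along the slope.
- marker_label_back: The same barcode label on the marker's back face. Origin: its centre, about 51 mm above the table; -x points straight out of the sloping face (25 degrees above level), +x into it, +z up along the slope.
- dock: Charging dock of the scanner, fixed to the table: a base plate 135 x 82 x 12 mm carrying the reclined sleeve; the highest point of the sleeve is about 95 mm above the table. Origin: on the table, 5 mm from the middle of the base plate; +x is the way the sleeve's mouth looks, z up.
- sleeve: The dock's case for the scanner: 44 mm (y) by 30 mm (z) inside, 70 mm deep, walls 4 mm, lips flared out beyond the mouth at sides and roof, a 24 mm wide tongue carrying the floor on by 40 mm. Origin: middle of the inner end face, 35 mm above the table, where the scanner's tail centre comes when home; +x out along the case, 30 degrees above level; +z square to its floor, upwards.
- sleeve_mouth (a point): Centre of the sleeve's mouth, 70 mm along +x from the sleeve's origin, with its axes. The scanner goes in here tail first, its +x along the sleeve's +x, trigger side towards +z, with about 2 mm of play all round; let go, it lies on the sleeve's floor by its own weight.
- pill_bottle: Bystander: small white pill bottle, 40 mm in diameter, 58 mm high, standing to the left of the scanner as the robot sees it. Origin: centre of its underside.
- supplement_bottle: Bystander: white bottle with a dark band, 52 mm in diameter, 85 mm high, standing beside the big jar. Origin: centre of its underside.
- tall_bottle: Bystander: white bottle with a paper band, 60 mm in diameter, 160 mm high, standing beside the big jar. Origin: centre of its underside.
- pocket_scale: Bystander: black pocket scale, 78 mm (x) by 128 mm (y), 20 mm high, lying on the table. Origin: centre of its underside.
There are look-alikes about, which are no part of the job. What is shaped like the marker but blue is not meant.

How it is judged:
By the outcome, as a careful person would: the job done as asked, in the order asked, and still so for the second after the job is handed in, with the robot touching nothing.
It also fails if it takes over 67 s, if anything falls off the work surface, if the arm or the gripper's body presses on something with over 40 N, if the wrist force passes 120 N, or if a joint passes its speed limit or range.

## Robot

A 6-joint arm with a two-finger parallel gripper is mounted at the origin on the work surface. World frame = base frame: x ahead of the robot, y to its left, z up, the work surface at z = 0. Lengths are in m, angles in rad, forces in N, time in s.
With the tool pointing down it reaches from about 0.375 to 0.825 m from the base axis. Payload 5.5 kg.
Tool frame: the origin (TCP) lies at the very end of the fingers, on their centre line; the grasp point (between the pads) lies hold_point_z behind it (hold_point_z is the distance from the TCP to the grasp point, in m); z points along the fingers, y is the line along which they close (so a half turn about z gives the same grasp; the last joint's range is limited). The gripper opens to 85 mm and grips with 20 to 120 N. Pads are 22 mm wide; open, the fingers measure 114 mm over their backs; the gripper's body (76 mm by 85 mm) begins 54 mm behind the grasp point. The pads swing forward as they close: fully open they stand 13 mm farther back than shut.
Start: joints at [1.15, 0.314, -0.047, 1.21, 0, 1.571], TCP at [0.245, 0.548, 0.231] pointing down, gripper open.
Joint ranges: [-2.67, 2.67], [-0.69, 1.73], [-1.03, 1.25], [-2.08, 2.16], [-1.42, 1.45], [-3.14, 3.14]. Speed limits (rad/s): [2.39, 2.39, 3.01, 3.14, 3.14, 3.14].

## Interface

Orientations are given as a unit quaternion [w, x, y, z].
In Python, from bench import * gives the robot as it stands.
- The arm moves only by the shell command python3 -m crank 'ROWS'. ROWS is a JSON object of lists of equal length, an entry for each row: "gripper": the closure, from -1 (fully open) to 1 (shut); "travel": the shift along the tool's x, y, z normalised to -1 to 1, where 1 is 0.025 m, a list of three; "yaw": the turn about the tool's z normalised to -1 to 1, where 1 is 4 degrees. In form: {"gripper": [gripper, ...], "travel": [[tx, ty, tz], ...], "yaw": [yaw, ...]}. A call has 1 to 20 rows; each row shifts and turns the commanded pose from where the row before left it, along the tool's axes as they then stand; what a row does not reach is not made up. A row lasts 1/8 s, in which the tool goes at most 62.5 mm and 10.7 degrees, less where a joint would pass 70% of its speed; a pose out of reach is approached as far as the arm can. A call with a number of a shift or a turn outside -1 to 1 is refused whole. A call with a gripper value outside its range is refused whole. The fingers move at their own pace and stop on an object; the grip force is fixed at half the most. Time passes only in rows, so rows that do not move let the fingers close. It gives the time, the measured TCP pose, the force, the opening and the grip force at its end, in the units of the state.
- read_state(): the state, without advancing time (a new reading comes with each control period).
- snapshot(name): name is "scene" or "top"; returns a dict with "image" (420x560x3 uint8, blue, green, red), "depth" (420x560 float32, m along the optical axis (not along the pixel's ray), 0 where there is no reading), "fx", "fy", "cx", "cy" (pixels), "R" (3x3) and "t" (3): a world point X has camera coordinates R X + t. Camera axes: x right, y down, z forward; pixel columns grow to the right and rows downward; lengths in m; the calibration is good to about 2 mm. A picture is of the moment at which its call begins.
- close_job(): hands the job in; it is judged then, once.
Trained networks look in the newest picture that a camera, given by its name, has taken for a name from the list of things; names that differ only in an ending like _2 or _b are one class to them, and where a whole thing is asked for, a point or a joint stands for the part that bears it (a point fixed in the world has none). Each returns a list of dicts, best first, with "confidence" (0 to 1); they miss things now and then, are a little off and sometimes report something else, mostly with a low value. They report only what shows in the picture. A call takes as long as a camera call. They do not tell look-alikes from the thing itself.
- cut_out(camera, thing): "pixels" (420x560 bool, what is visible of it) and "point" ([row, column] in pixels, amid what is visible of it).
- landmark_of(camera, thing): "point" ([row, column] in pixels: a listed point, or the origin of a listed thing).
The state is a dict: "clock": time; "q": joint angles; "dq": joint speeds; "joint_torque": joint torques, N m; "tcp_pos": TCP position; "eef_rot": TCP orientation; "wrist_force": force on the tool from outside, world axes, zero at the start; "moment": the same for the moment, N m; "finger_gap": opening from 0.0 (shut) to 1.0 (fully open); "finger_force": force on a finger pad.
Only numpy, scipy, OpenCV 4.12 (cv2) and the standard library are available. Lean on these libraries where they do the work, as an engineer would, in place of code of your own. Each camera call takes 0.05 s, during which the arm holds its last target. There are 200 camera calls.

## Working session

There is one attempt and no reset: what is moved stays moved. The work goes in short steps, Python scripts to look and compute and a shell command to move; the robot and the scene stay as the last step left them, time stands still between calls to the robot, and variables do not carry over. Pictures are saved under pics/ and viewed, at most 10 in all, crops included, and the job is handed in when it is done.

```bash
ls; mkdir -p pics; cat > h.py <<'E'
from bench import *
import numpy as np, cv2
def w(s,r,c,z=None):
    K=np.array([(c-s['cx'])/s['fx'],(r-s['cy'])/s['fy'],1.]);R=np.array(s['R']);t=np.array(s['t'])
    if z is None:
        d=s['depth'][int(round(r)),int(round(c))]; return R.T@(K*d-t)
    o=-R.T@t; v=R.T@K; return o+v*(z-o[2])/v[2]
def cloud(s):
    d=s['depth'];r,c=np.mgrid[:420,:560]
    P=np.stack([(c-s['cx'])/s['fx']*d,(r-s['cy'])/s['fy']*d,d],-1)-np.array(s['t'])
    return P@np.array(s['R'])
E
python3 - <<'E'
from h import *
np.set_printoptions(precision=4,suppress=True)
print(read_state())
for n in('scene','top'):
    s=snapshot(n);cv2.imwrite(f'pics/{n}0.png',s['image']);np.savez(n+'0.npz',**s)
    print(n,s['fx'],s['cx'],s['cy'],'cam',-np.array(s['R']).T@s['t'])
    for th in 'scanner scanner_window scanner_tail jar jar_label marker marker_label_front marker_label_back dock sleeve sleeve_mouth pill_bottle supplement_bottle tall_bottle pocket_scale'.split():
        L=landmark_of(n,th);print(th,[(np.round(l['point']).tolist(),round(l['confidence'],2)) for l in L[:3]])
E
```

```text
pics
{'clock': 0.0, 'q': array([ 1.15  ,  0.3142, -0.0481,  1.2102,  0.    ,  1.5708]), 'dq': array([-0.001 ,  0.0018,  0.0005,  0.0005, -0.0001,  0.0002]), 'joint_torque': array([ -0.0001, -53.9595,  33.9747,   0.0194,   0.0001,  -0.    ]), 'tcp_pos': array([0.2448, 0.5471, 0.2305]), 'eef_rot': array([-0.0002,  0.2088,  0.9779, -0.0008]), 'wrist_force': array([-0.762 ,  0.5132,  0.7466]), 'moment': array([ 0.045 ,  0.0212, -0.0103]), 'finger_force': 0.0, 'finger_gap': 0.9957757194621724}
scene 526.3938835120359 278.0033001433605 202.07337175900383 cam [1.3645 0.5326 0.815 ]
scanner [([231.0, 345.0], 0.74), ([298.0, 317.0], 0.57)]
scanner_window [([205.0, 347.0], 0.72)]
scanner_tail [([252.0, 349.0], 0.73)]
jar [([246.0, 209.0], 0.56)]
jar_label []
marker [([211.0, 408.0], 0.82), ([296.0, 315.0], 0.63)]
marker_label_front []
marker_label_back [([197.0, 418.0], 0.85), ([289.0, 311.0], 0.78)]
dock [([177.0, 186.0], 0.93)]
sleeve [([167.0, 196.0], 0.82)]
sleeve_mouth [([158.0, 176.0], 0.86)]
pill_bottle [([257.0, 420.0], 0.77)]
supplement_bottle [([234.0, 173.0], 0.7), ([254.0, 350.0], 
[... 184 characters left out ...]
 1.0466]
scanner [([251.0, 212.0], 0.74)]
scanner_window [([250.0, 215.0], 0.51)]
scanner_tail [([225.0, 194.0], 0.75)]
jar [([164.0, 318.0], 0.71), ([161.0, 194.0], 0.26)]
jar_label [([181.0, 313.0], 0.5)]
marker [([157.0, 197.0], 0.83), ([313.0, 166.0], 0.75), ([231.0, 432.0], 0.32)]
marker_label_front [([159.0, 192.0], 0.93), ([314.0, 170.0], 0.67), ([244.0, 413.0], 0.29)]
marker_label_back [([309.0, 151.0], 0.74), ([139.0, 196.0], 0.58)]
dock [([245.0, 414.0], 0.77)]
sleeve [([249.0, 406.0], 0.84)]
sleeve_mouth [([232.0, 432.0], 0.78)]
pill_bottle [([249.0, 135.0], 0.92)]
supplement_bottle [([158.0, 358.0], 0.56)]
tall_bottle [([138.0, 284.0], 0.96)]
pocket_scale [([236.0, 335.0], 0.73)]
```

View pics/top0.png

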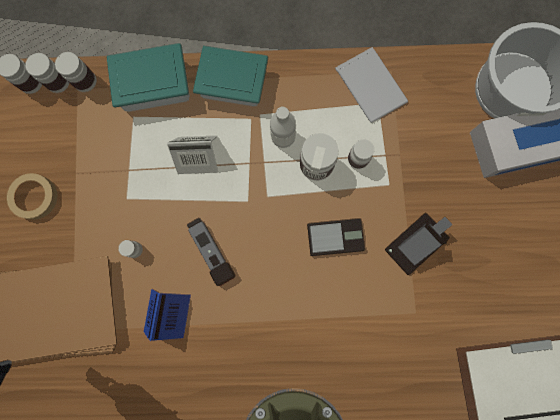

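View pics/scene0.png

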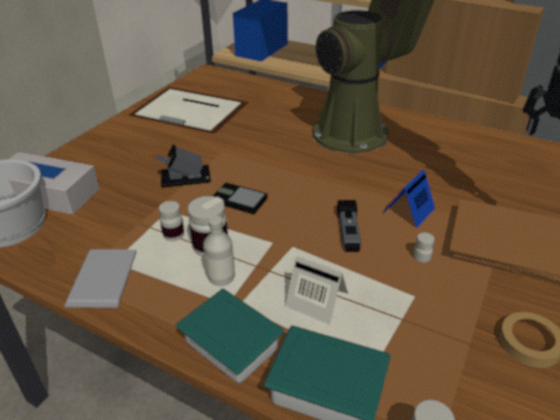

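Top view: the scanner lies at about (251,210), black head at (272,224), tail at (222,194). The white marker is at (155,193), the jar with its seal strip at (157,319), the dock at (243,418), the scale at (237,335) and the pill bottle at (249,130).

Possible confusions:
- **Marker:** white tent (155,193), or blue tent (315,167), which is excluded.
- **Jar:** big lid (157,319), supplement bottle (153,361) or tall bottle (125,284).
- **Scanner:** wand (251,210), or the black scale (237,335).

I choose the white tent, the big lid and the wand, and I'll check these in one close crop while measuring.

```bash
python3 - <<'E'
from h import *
np.set_printoptions(precision=4,suppress=True)
s=dict(np.load('top0.npz'));P=cloud(s)
r0,r1,c0,c1=100,290,100,470
cv2.imwrite('pics/crop1.png',cv2.resize(s['image'][100:290,160:470],None,fx=2.5,fy=2.5,interpolation=cv2.INTER_CUBIC))
def reg(a,b,c,d,lo,hi):
    q=P[a:b,c:d].reshape(-1,3);m=(q[:,2]>lo)&(q[:,2]<hi);return q[m]
def rect(q):
    (c,wh,a)=cv2.minAreaRect((q[:,:2]*1000).astype(np.float32));return np.round(c,1),np.round(wh,1),round(a,1),len(q)
print('table z',np.median(P[290:310,250:350,2]))
sc=reg(210,295,180,245,.012,.05);print('scanner body',rect(sc))
hd=sc[sc[:,2]>.029];print('head',rect(hd), 'z',np.percentile(sc[:,2],[10,50,95]))
u=np.linalg.eigh(np.cov(sc[:,:2].T))[1][:,1];print('axis',u,np.degrees(np.arctan2(u[1],u[0])))
mk=reg(120,185,155,230,.09,.115);print('marker ridge',rect(mk)); print('marker all',rect(reg(120,185,155,230,.01,.115)))
for zl in(.02,.04,.06,.08):
  print(zl,rect(reg(120,185,155,230,zl-.006,zl+.006)))
for n,(a,b,c,d,lo,hi) in dict(jar=(130,195,292,343,.105,.13),supp=(135,175,343,380,.075,.1),tall=(100,145,268,300,.13,.17),pill=(235,262,115,145,.05,.07),scale=(215,258,300,370,.012,.03)).items():
  q=reg(a,b,c,d,lo,hi);
  print(n,rect(q),np.round(cv2.minEnclosingCircle((q[:,:2]*1000).astype(np.float32)),1) if 0 else cv2.minEnclosingCircle((q[:,:2]*1000).astype(np.float32)))
dk=reg(205,280,380,460,.008,.12);print('dock',rect(dk),dk[:,2].max())
for lo,hi in((.008,.016),(.06,.07),(.07,.08),(.08,.09),(.088,.1)):
  print(lo,rect(reg(205,280,380,460,lo,hi)))
# marker face fits
q=reg(120,185,155,230,.02,.09)
print('boxes z',np.percentile(P[60:95,120:180,2],[5,50]),np.percentile(P[60:90,205:260,2],[50]))
E
```

```text
table z 0.0013488403269196053
scanner body (array([419.1, 221.5]), array([164.8, 127.7]), 28.9, 1291)
head (array([410.5, 183.6]), array([114.2, 158.2]), 82.4, 475) z [0.0236 0.0276 0.0362]
axis [-0.8808 -0.4734] -151.7436667874196
marker ridge (array([676. , 219.9]), array([ 17.6, 100. ]), 0.1, 291)
marker all (array([676.6, 219.8]), array([100.2,  90.3]), 89.9, 1487)
0.02 (array([676.6, 220.4]), array([ 88., 100.]), 1.0, 165)
0.04 (array([676.5, 219.1]), array([69.4, 97.7]), 0.4, 183)
0.06 (array([677. , 219.9]), array([50.6, 99.9]), 0.2, 196)
0.08 (array([677.2, 219.7]), array([99.5, 31.6]), 88.6, 186)
jar (array([644.7, -72. ]), array([79. , 78.4]), 39.1, 1044) ((644.0593872070312, -73.04039001464844), 41.310272216796875)
supp (array([ 655.1, -173.6]), array([45.5, 45.4]), 67.8, 341) ((655.462646484375, -173.88026428222656), 23.702648162841797)
tall (array([716.2,   8.4]), array([25.8, 26.5]), 89.3, 173) ((716.9755249023438, 7.56219482421875), 14.087553977966309)
pill (array([446.9, 368.7]), array([34.4, 34.8]), 0.4, 214) ((447.2465515136719, 368.92083740234375), 18.269807815551758)
scale (array([ 464.3, -110. ]), array([ 78.3, 128.3]), 4.2, 1811) ((464.5535583496094, -109.78910064697266), 72.86367797851562)
dock (array([ 444.9, -301.1]), array([ 82. , 136.9]), 39.5, 2123) 0.09821270404500891
0.008 (array([ 444.4, -300.6]), array([ 82. , 135.6]), 39.5, 862)
0.06 (array([ 450.7, -311. ]), array([60.2, 95.3]), 43.1, 325)
0.07 (array([ 461.4, -317.6]), array([58. , 90.3]), 38.4, 304)
0.08 (array([ 464.8, -323.9]), array([60.3, 68.7]), 50.6, 205)
0.088 (array([ 456. , -315.9]), array([60.1, 14.3]), 39.8, 132)
boxes z [0.0676 0.0712] [0.0611]
```

View pics/crop1.png

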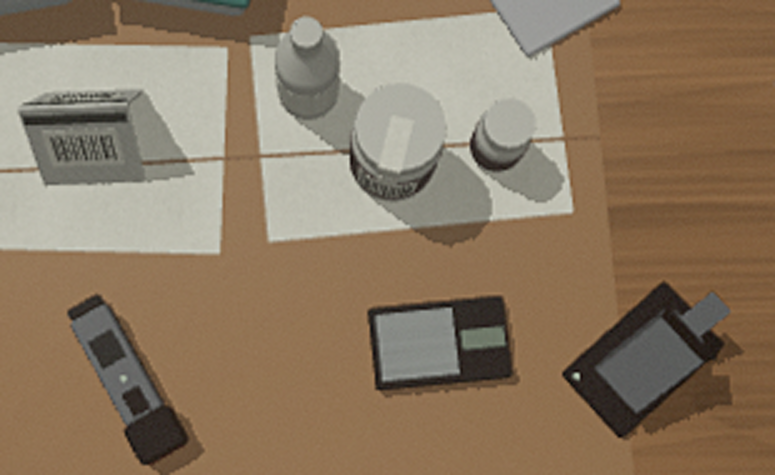

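The crop confirms all three choices. The wand's head is at crop (155,435) and its tail cap at (85,307). The white tent's barcode faces the robot at (85,150). The jar's strip runs down from (398,120) to (388,170) onto the label, and the dock's tongue points up and to the right at (705,312).

Next I refine the scanner, jar strip and sleeve.

```bash
python3 - <<'E'
from h import *
import bench
np.set_printoptions(precision=4,suppress=True)
print([ (k,getattr(bench,k)) for k in dir(bench) if k.startswith('hold')])
s=snapshot('top');P=cloud(s)
m=cut_out('top','scanner')
for k in m[:2]: print('cut',k['point'],k['confidence'],k['pixels'].sum())
px=cv2.erode(m[0]['pixels'].astype(np.uint8),np.ones((2,2)))>0
q=P[px];q=q[q[:,2]>.018]
# correct to vertical projection: all points are on top faces
(c,wh,a)=cv2.minAreaRect((q[:,:2]*1000).astype(np.float32));print('scanner rect',c,wh,a)
b=q[(q[:,2]>.02)&(q[:,2]<.0305)];
u=np.linalg.eigh(np.cov(b[:,:2].T))[1][:,1];u*=np.sign(-u[0]);print('axis deg',np.degrees(np.arctan2(u[1],u[0])))
al=(q[:,:2]-np.array(c)/1000)@u;print('extent',al.min(),al.max())
for lo in np.arange(-.09,.09,.02):
    k=(al>lo)&(al<lo+.02)
    if k.sum()>5:
        pr=(q[k,:2]-np.array(c)/1000)@[-u[1],u[0]];print(round(lo,2),k.sum(),np.round(np.percentile(pr,[2,98]),4),np.median(q[k,2]))
# jar strip on lid
j=np.array([.644,-.0725]);d=np.linalg.norm(P[...,:2]-j,axis=-1);lid=(d<.036)&(P[...,2]>.108)
g=s['image'].mean(-1);print('lid grey',np.percentile(g[lid],[5,50,80,95]))
k=lid&(g>np.percentile(g[lid],50)+12);v=P[k][:,:2];print(len(v),v.mean(0)-j)
v=v-v.mean(0);e=np.linalg.eigh(np.cov(v.T))[1][:,1];e*=np.sign(-e[0]);print('strip dir',np.degrees(np.arctan2(e[1],e[0])))
# dock profile
c=np.array([.4445,-.3006]);D=P[(np.abs(P[...,0]-.45)<.13)&(np.abs(P[...,1]+.31)<.13)]
for ang in(-50.5,):
    a=np.radians(ang);f=np.array([np.cos(a),np.sin(a)]);x=(D[:,:2]-c)@f;y=(D[:,:2]-c)@[-f[1],f[0]]
    for lo in np.arange(-.08,.13,.006):
        k=(x>lo)&(x<lo+.006)&(np.abs(y)<.012)
        kk=(x>lo)&(x<lo+.006)&(np.abs(y)<.06)&(D[:,2]>.025)
        if k.any(): print(round(lo+.003,3),k.sum(),'z',np.round(np.percentile(D[k,2],[10,50,90]),4),'y>25mm',np.round([y[kk].min(),y[kk].max()],3) if kk.any() else '')
E
```

```text
[('hold_point_z', 0.0187)]Traceback (most recent call last):
  File "<stdin>", line 8, in <module>
IndexError: list index out of range
```

```bash
cat > m.py <<'E'
from h import *
np.set_printoptions(precision=4,suppress=True)
s=dict(np.load('top0.npz'));P=cloud(s)
mm=np.zeros((420,560),np.uint8);mm[205:300,178:245]=((P[205:300,178:245,2]>.016)&(P[205:300,178:245,2]<.05))
n,L,st,_=cv2.connectedComponentsWithStats(mm);i=1+np.argmax(st[1:,4]);print(st[i])
q=P[(L==i)]
(c,wh,a)=cv2.minAreaRect((q[:,:2]*1000).astype(np.float32));print('scanner rect',c,wh,a)
a=np.radians(a if wh[0]>wh[1] else a+90);u=np.array([np.cos(a),np.sin(a)]);u*=np.sign(-u[0]);print('heading',np.degrees(np.arctan2(u[1],u[0])))
al=(q[:,:2]-np.array(c)/1000)@u;print('extent',al.min(),al.max())
for lo in np.arange(-.09,.09,.015):
    k=(al>lo)&(al<lo+.015)
    if k.sum()>5:
        pr=(q[k,:2]-np.array(c)/1000)@[-u[1],u[0]];print(round(lo,3),k.sum(),np.round(np.percentile(pr,[2,98]),4),np.median(q[k,2]))
j=np.array([.644,-.0725]);d=np.linalg.norm(P[...,:2]-j,axis=-1);lid=(d<.036)&(P[...,2]>.108)
g=s['image'].mean(-1);print('lid grey',np.percentile(g[lid],[5,50,80,95]))
k=lid&(g>np.percentile(g[lid],50)+12);v=P[k][:,:2];print(len(v),v.mean(0)-j)
v=v-v.mean(0);e=np.linalg.eigh(np.cov(v.T))[1][:,1];e*=np.sign(-e[0]);print('strip dir',np.degrees(np.arctan2(e[1],e[0])))
c=np.array([.4445,-.3006]);D=P[(np.abs(P[...,0]-.45)<.13)&(np.abs(P[...,1]+.31)<.13)]
for ang in(-50.5,):
    a=np.radians(ang);f=np.array([np.cos(a),np.sin(a)]);x=(D[:,:2]-c)@f;y=(D[:,:2]-c)@[-f[1],f[0]]
    for lo in np.arange(-.08,.13,.006):
        k=(x>lo)&(x<lo+.006)&(np.abs(y)<.012)
        kk=(x>lo)&(x<lo+.006)&(np.abs(y)<.06)&(D[:,2]>.025)
        if k.any(): print(round(lo+.003,3),k.sum(),'z',np.round(np.percentile(D[k,2],[10,50,90]),4),'y>25mm',np.round([y[kk].min(),y[kk].max()],3) if kk.any() else '')
E
python3 m.py
```

```text
[ 187  218   48   68 1271]
scanner rect (437.90618896484375, 187.54193115234375) (164.9806365966797, 48.36565017700195) 29.66525650024414
heading -150.33474349975586
extent -0.08249030402002691 0.08249029607180247
-0.09 47 [-0.0152  0.0183] 0.02253757938426037
-0.075 93 [-0.0165  0.0203] 0.02605254492939043
-0.06 107 [-0.0175  0.021 ] 0.02644743055537308
-0.045 111 [-0.018   0.0206] 0.02671652349114904
-0.03 110 [-0.0184  0.0204] 0.027377927692331903
-0.015 113 [-0.0177  0.0207] 0.02622123683007592
0.0 113 [-0.0188  0.0201] 0.02699357928208513
0.015 111 [-0.0181  0.0201] 0.027328702789387156
0.03 106 [-0.0191  0.0195] 0.027586841851218517
0.045 140 [-0.0227  0.0235] 0.0348200475406131
0.06 144 [-0.0226  0.0235] 0.03440215549746241
0.075 76 [-0.0214  0.022 ] 0.03306272732053553
lid grey [168.     170.3333 182.     186.6667]
161 [-0.0133  0.0044]
strip dir 165.06636213203168
-0.077 25 z [-0.0009  0.0018  0.0035] y>25mm 
-0.071 26 z [-0.0009  0.0016  0.0038] y>25mm 
-0.065 38 z [-0.0003  0.0117  0.0145] y>25mm 
-0.059 28 z [0.0103 0.0131 0.016 ] y>25mm 
-0.053 23 z [0.0111 0.0121 0.0146
[... 842 characters left out ...]
0.0653] y>25mm [-0.03   0.028]
0.049 37 z [0.0638 0.0671 0.0707] y>25mm [-0.011  0.012]
0.055 37 z [0.0457 0.0695 0.0732] y>25mm [-0.012  0.012]
0.061 40 z [0.0131 0.0731 0.0764] y>25mm [-0.011  0.013]
0.067 29 z [0.0611 0.0758 0.0796] y>25mm [-0.011  0.011]
0.073 8 z [0.0002 0.0018 0.0047] y>25mm 
0.079 8 z [-0.0005  0.0004  0.0021] y>25mm 
0.085 9 z [-0.0003  0.0006  0.0026] y>25mm 
0.091 9 z [-0.0015  0.0002  0.002 ] y>25mm 
0.097 18 z [-0.0019  0.0008  0.0026] y>25mm 
0.103 24 z [-0.0015  0.0008  0.0031] y>25mm 
0.109 26 z [-0.0019  0.0008  0.0032] y>25mm 
0.115 23 z [-0.0014  0.0008  0.0035] y>25mm 
0.121 27 z [-0.0008  0.0013  0.0043] y>25mm 
0.127 22 z [-0.0017  0.0007  0.0028] y>25mm
```

Measured results:

| Thing | Position (m) | Direction |
|---|---|---|
| Scanner | (0.438, 0.187) | heading −150.3° |
| Jar | (0.644, −0.0725) | label faces 165° |
| Marker | (0.6765, 0.220) | faces ±x |
| Sleeve | origin 34 mm behind plate centre | heading −50.5° |

The tool can't be tilted by command, so I'll change the scanner's pitch in the grip by pressing it on fixed edges. First I turn.

```bash
cat > go.py <<'E'
# go.py x y z heading(tool x, deg): residual in tool axes
import sys;from h import *
from scipy.spatial.transform import Rotation as Ro
s=read_state();q=s['eef_rot'];R=Ro.from_quat([q[1],q[2],q[3],q[0]]).as_matrix()
h=np.degrees(np.arctan2(R[1,0],R[0,0]));np.set_printoptions(precision=3,suppress=True)
print('t',round(s['clock'],2),'tcp',s['tcp_pos'],'head',round(h,2),'tilt',np.round(np.degrees(np.arccos(-R[2,2])),2),'F',s['wrist_force'],'gap',round(s['finger_gap'],3),'q',s['q'])
if len(sys.argv)>4:
    x,y,z,H=map(float,sys.argv[1:5]);dy=(h-H+180)%360-180;d=np.array([x,y,z])-s['tcp_pos']
    a=np.radians(H);ux=np.array([np.cos(a),np.sin(a),0]);uy=np.array([np.sin(a),-np.cos(a),0])
    print('yaw units',round(dy/4,2),' travel units after yaw',np.array([d@ux,d@uy,-d[2]])/.025)
E
python3 -m crank '{"gripper":[-1,-1,-1,-1,-1,-1,-1,-1,-1,-1,-1,-1,-1,-1,-1,-1,-1,-1,-1,-1],"travel":[[0,0,0.2],[0,0,0.2],[0,0,0.2],[0,0,0.2],[0,0,0.2],[0,0,0.2],[0,0,0.2],[0,0,0.2],[0,0,0.2],[0,0,0.2],[0,0,0],[0,0,0],[0,0,0],[0,0,0],[0,0,0],[0,0,0],[0,0,0],[0,0,0],[0,0,0],[0,0,0]],"yaw":[1,1,1,1,1,1,1,1,1,1,1,1,1,1,1,1,1,1,1,1]}'; python3 go.py 0.4252 0.1794 0.06 29.7
```

```text
clock: 4.2
tcp_pos: [0.2451, 0.5477, 0.1813]
eef_rot: [-0.0, 0.789, 0.614, -0.0]
wrist_force: [-1.2, -0.0, -0.1]
finger_gap: 1.001
finger_force: 0.0
t 4.2 tcp [0.245 0.548 0.181] head 75.76 tilt 0.0 F [-1.248 -0.039 -0.106] gap 1.001 q [ 1.15   0.337 -0.13   1.104  0.     2.969]
yaw units 11.51  travel units after yaw [-1.041 16.365  4.852]
```

```bash
python3 -m crank '{"gripper":[-1,-1,-1,-1,-1,-1,-1,-1,-1,-1,-1,-1,-1,-1,-1,-1,-1,-1,-1,-1],"travel":[[-0.96,0.81,0],[-0.96,0.81,0],[-0.96,0.81,0],[-0.96,0.81,0],[-0.96,0.81,0],[-0.96,0.81,0],[-0.96,0.81,0],[-0.96,0.81,0],[-0.96,0.81,0],[-0.96,0.81,0],[-0.96,0.81,0.2],[-0.96,0.81,0.2],[-0.96,0.81,0.4],[0,0,0.5],[0,0,0.5],[0,0,0.5],[0,0,0.5],[0,0,0.5],[0,0,0.5],[0,0,0.5]],"yaw":[0,0,0,0,0,0,0,0,0,0,0,0,0,1,1,1,1,1,1,1]}' >/dev/null; python3 go.py 0.4252 0.1794 0.002 29.7
```

```text
t 6.7 tcp [0.424 0.181 0.074] head 47.76 tilt 0.02 F [-0.142 -0.367  0.135] gap 1.0 q [ 0.403  0.186 -0.601  0.783 -0.     2.711]
yaw units 4.51  travel units after yaw [-0.006  0.068  2.862]
```

```bash
python3 -m crank '{"gripper":[-1,-1,-1,-1,-1,-1,-1,-1,1,1,1,1,1,1],"travel":[[0,0,0],[0,0,0],[0,0,0],[0,0.07,0.4],[0,0,0.8],[0,0,0.8],[0,0,0.6],[0,0,0.26],[0,0,0],[0,0,0],[0,0,0],[0,0,0],[0,0,0],[0,0,0]],"yaw":[1,1,1,1,0.5,0,0,0,0,0,0,0,0,0]}' ; python3 go.py 0.4252 0.1794 0.15 29.7
```

```text
clock: 8.45
tcp_pos: [0.4261, 0.1798, 0.0032]
eef_rot: [-0.0, 0.966, 0.258, 0.001]
wrist_force: [-0.9, -0.1, 5.2]
finger_gap: 0.455
finger_force: 61.0
t 8.45 tcp [0.426 0.18  0.003] head 29.89 tilt 0.09 F [-0.885 -0.136  5.247] gap 0.455 q [ 0.399  0.284 -0.674  0.611  0.     3.019]
yaw units 0.05  travel units after yaw [-0.04  -0.002 -5.871]
```

```bash
cat > arc.py <<'E'
# arc.py x y H n : constant per-row tool-frame travel & yaw units for n rows
import sys;from h import *
from scipy.spatial.transform import Rotation as Ro
s=read_state();q=s['eef_rot'];R=Ro.from_quat([q[1],q[2],q[3],q[0]]).as_matrix()
h=np.degrees(np.arctan2(R[1,0],R[0,0]));x,y,H=map(float,sys.argv[1:4]);n=int(sys.argv[4])
dy=((h-H+180)%360-180)/n;M=np.zeros((2,2));hs=[]
for k in range(n):
    a=np.radians(h-dy*k);M+=[[np.cos(a),np.sin(a)],[np.sin(a),-np.cos(a)]]
v=np.linalg.solve(M,np.array([x,y])-s['tcp_pos'][:2])
print('t',round(s['clock'],2),'tcp',np.round(s['tcp_pos'],4),'head',round(h,2),'yaw/row',round(dy/4,3),'travel/row',np.round(v/.025,3),'gap',round(s['finger_gap'],3),'F',np.round(s['wrist_force'],1))
E
python3 -m crank '{"gripper":[1,1,1,1,1,1,1],"travel":[[0,0,-0.4],[0,0,-1],[0,0,-1],[0,0,-1],[0,0,-1],[0,0,-1],[0,0,-0.6]],"yaw":[0,0,-1,-1,-1,-1,-1]}'; python3 arc.py 0.5367 -0.4125 129.5 25
```

```text
clock: 9.32
tcp_pos: [0.4257, 0.1796, 0.1542]
eef_rot: [0.0, 0.906, 0.423, 0.001]
wrist_force: [0.1, -0.0, -1.8]
finger_gap: 0.452
finger_force: 60.6
t 9.32 tcp [0.4257 0.1796 0.1542] head 50.02 yaw/row -0.795 travel/row [-1.021  0.225] gap 0.452 F [ 0.1 -0.  -1.8]
```

```bash
python3 -m crank '{"gripper":[1,1,1,1,1,1,1,1,1,1,1,1,1,1,1,1,1,1,1,1],"travel":[[-0.98,0.22,0],[-0.98,0.22,0],[-0.98,0.22,0],[-0.98,0.22,0],[-0.98,0.22,0],[-0.98,0.22,0],[-0.98,0.22,0],[-0.98,0.22,0],[-0.98,0.22,0],[-0.98,0.22,0],[-0.98,0.22,0],[-0.98,0.22,0],[-0.98,0.22,0],[-0.98,0.22,0],[-0.98,0.22,0],[-0.98,0.22,0],[-0.98,0.22,0],[-0.98,0.22,0],[-0.98,0.22,0],[-0.98,0.22,0]],"yaw":[-0.76,-0.76,-0.76,-0.76,-0.76,-0.76,-0.76,-0.76,-0.76,-0.76,-0.76,-0.76,-0.76,-0.76,-0.76,-0.76,-0.76,-0.76,-0.76,-0.76]}'>/dev/null; python3 arc.py 0.5367 -0.4125 129.5 6
```

```text
t 11.82 tcp [ 0.4373 -0.3     0.1527] head 110.78 yaw/row -0.78 travel/row [-0.98   0.225] gap 0.455 F [ 0.4  0.5 -2.5]
```

```bash
python3 -m crank '{"gripper":[1,1,1,1,1,1,1,1,1],"travel":[[-0.98,0.22,0],[-0.98,0.22,0],[-0.98,0.22,0],[-0.98,0.22,0],[-0.98,0.22,0],[-0.98,0.22,0],[0,0,0.7],[0,0,0.7],[0,0,0.6]],"yaw":[-0.78,-0.78,-0.78,-0.78,-0.78,-0.78,0,0,0]}'>/dev/null; python3 go.py 0.5367 -0.4125 0.08 129.5
cat > tilt.py <<'E'
import sys;from h import *
from scipy.spatial.transform import Rotation as Ro
s=read_state();q=s['eef_rot'];R=Ro.from_quat([q[1],q[2],q[3],q[0]]).as_matrix();T=s['tcp_pos']
S=snapshot('top');P=cloud(S);u=-R[:2,0];n=R[:2,1]
a=(P[...,:2]-T[:2])@u;b=(P[...,:2]-T[:2])@n;z=P[...,2]-.0013
ok=(np.abs(b)<.022)&(z>T[2]-.08)&(z<T[2]+.09)&(z>.01)
for lo in np.arange(-.12,.10,.01):
    k=ok&(a>lo)&(a<lo+.01)
    if k.sum()>4: print(round((lo+.005)*1000),'mm n',k.sum(),'z-tcp',np.round(1000*(np.percentile(z[k],[10,50,90])-T[2]),1),'b',np.round(1000*np.percentile(b[k],[3,97]),0))
if len(sys.argv)>1: cv2.imwrite('pics/'+sys.argv[1],S['image'])
E
python3 tilt.py
```

```text
t 12.95 tcp [ 0.534 -0.411  0.1  ] head 129.4 tilt 0.16 F [ 0.362  0.048 -1.876] gap 0.451 q [-0.656  0.526 -0.035  1.012  0.     0.228]
yaw units -0.03  travel units after yaw [-0.101  0.032  0.813]
-115 mm n 20 z-tcp [-8.2 -6.8 -4.8] b [-20.  21.]
-105 mm n 40 z-tcp [-45.2 -40.7 -38.4] b [-14.  15.]
-95 mm n 152 z-tcp [-37.8   8.7  20.1] b [-13.  19.]
-85 mm n 127 z-tcp [-32.2  18.2  21.9] b [-15.  20.]
-75 mm n 91 z-tcp [20.  22.4 24.7] b [-15.  21.]
-65 mm n 89 z-tcp [20.  21.9 24.1] b [-17.  21.]
-55 mm n 87 z-tcp [19.9 22.3 24.4] b [-15.  20.]
-45 mm n 95 z-tcp [20.3 22.1 24. ] b [-16.  21.]
-35 mm n 87 z-tcp [19.8 22.3 24.5] b [-16.  22.]
-25 mm n 90 z-tcp [19.6 22.2 24.1] b [-16.  21.]
-15 mm n 161 z-tcp [19.9 23.4 81.7] b [-21.  22.]
-5 mm n 100 z-tcp [20.2 22.5 33.5] b [-20.  18.]
5 mm n 78 z-tcp [21.  23.2 26.1] b [-18.  16.]
15 mm n 23 z-tcp [20.4 22.7 25.2] b [-16.   4.]
95 mm n 9 z-tcp [-45.8 -32.1 -26.4] b [20. 22.]
```

```bash
python3 -m crank '{"gripper":[1,1,1,1,1,1,1,1,1,1],"travel":[[-0.1,0,0.4],[0,0,0.3],[0,0,0.2],[0,0,0.2],[0,0,0.2],[0,0,0.2],[0,0,0.2],[0,0,0.2],[0,0,0.2],[0,0,0]],"yaw":[0,0,0,0,0,0,0,0,0,0]}'; python3 tilt.py tilt1.png
```

```text
clock: 14.25
tcp_pos: [0.5404, -0.4166, 0.0522]
eef_rot: [0.003, 0.427, 0.904, -0.001]
wrist_force: [3.3, -3.1, 4.4]
finger_gap: 0.458
finger_force: 63.0
-115 mm n 30 z-tcp [3.4 7.3 9.6] b [-16.  12.]
-105 mm n 62 z-tcp [ 5.8 10.8 14.4] b [-13.  18.]
-95 mm n 162 z-tcp [-39.6  35.6  48.3] b [-15.  18.]
-85 mm n 90 z-tcp [-38.9  48.   50.2] b [-16.  20.]
-75 mm n 92 z-tcp [43.9 47.8 50.1] b [-17.  22.]
-65 mm n 79 z-tcp [42.2 45.1 48.5] b [-17.  21.]
-55 mm n 79 z-tcp [38.4 41.6 43.9] b [-17.  22.]
-45 mm n 77 z-tcp [34.8 39.1 41.2] b [-15.  22.]
-35 mm n 70 z-tcp [32.1 35.3 37.2] b [-16.  22.]
-25 mm n 73 z-tcp [28.8 31.3 34.4] b [-15.  22.]
-15 mm n 123 z-tcp [26.5 29.8 81.8] b [-21.  22.]
-5 mm n 76 z-tcp [22.2 25.2 34.5] b [-20.  20.]
5 mm n 59 z-tcp [20.3 22.9 24.7] b [-18.  16.]
15 mm n 15 z-tcp [17.7 20.  22.1] b [-18.   3.]
85 mm n 7 z-tcp [-27.5  -3.5  17.1] b [21. 22.]
95 mm n 8 z-tcp [12.3 21.8 24. ] b [18. 22.]
```

View pics/tilt1.png

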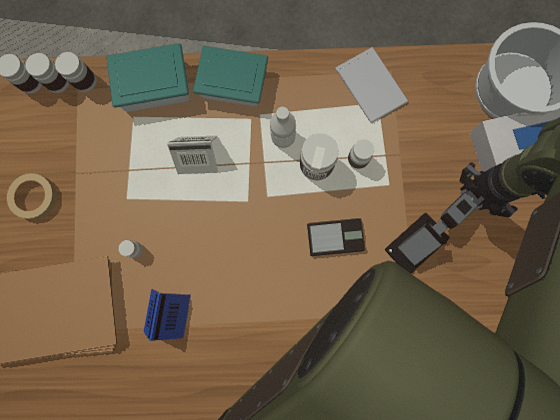

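The view shows the scanner over the tongue at (207,461), pitched nose-down in the grip by about 19°, and everything else is still in place. I press a little further.

```bash
python3 -m crank '{"gripper":[1,1,1],"travel":[[0,0,0.2],[0,0,0.2],[0,0,0]],"yaw":[0,0,0]}'; python3 tilt.py; python3 -m crank '{"gripper":[1,1,1],"travel":[[-0.3,0,-0.7],[-0.3,0,-1],[0,0,-1]],"yaw":[0,0,0]}'|head -2;python3 tilt.py
```

```text
clock: 14.68
tcp_pos: [0.5398, -0.4158, 0.0418]
eef_rot: [0.003, 0.427, 0.904, -0.0]
wrist_force: [2.0, -1.1, 4.6]
finger_gap: 0.455
finger_force: 64.2
-115 mm n 24 z-tcp [12.6 17.2 19.8] b [-16.  12.]
-105 mm n 61 z-tcp [16.5 21.1 24.3] b [-12.  12.]
-95 mm n 132 z-tcp [-27.6  29.2  53.5] b [-13.  17.]
-85 mm n 116 z-tcp [-29.7  57.9  62.1] b [-16.  20.]
-75 mm n 85 z-tcp [50.4 57.5 59.4] b [-17.  21.]
-65 mm n 73 z-tcp [51.  54.9 57.4] b [-15.  22.]
-55 mm n 72 z-tcp [47.9 50.  52.8] b [-15.  21.]
-45 mm n 67 z-tcp [42.  45.1 48.3] b [-17.  21.]
-35 mm n 72 z-tcp [37.2 40.4 42.9] b [-16.  21.]
-25 mm n 62 z-tcp [32.3 35.8 38.6] b [-16.  21.]
-15 mm n 118 z-tcp [28.1 32.4 81.4] b [-21.  22.]
-5 mm n 66 z-tcp [23.6 26.8 29.9] b [-19.  18.]
5 mm n 49 z-tcp [19.  21.9 24.9] b [-18.  10.]
15 mm n 19 z-tcp [15.2 17.9 20.9] b [-18.   2.]
85 mm n 6 z-tcp [-6.4 16.5 30.9] b [21. 22.]
95 mm n 10 z-tcp [ 8.1 32.3 33.7] b [18. 22.]
clock: 15.1
tcp_pos: [0.5472, -0.4262, 0.1078]
-115 mm n 61 z-tcp [-47.7 -43.3 -39.9] b [-12.  12.]
-105 mm n 59 z-tcp [-41.6 -37.3 -34.5] b [-11.  12.]
-95 mm n 105 z-tcp [-33.9  47.5  53.4] b [-13.  17.]
-85 mm n 110 z-tcp [52.6 58.7 61. ] b [-14.  19.]
-75 mm n 97 z-tcp [50.8 56.9 59.2] b [-17.  21.]
-65 mm n 86 z-tcp [50.  54.2 57.4] b [-16.  22.]
-55 mm n 80 z-tcp [46.9 49.4 52.2] b [-16.  22.]
-45 mm n 75 z-tcp [42.4 45.3 48.2] b [-16.  21.]
-35 mm n 78 z-tcp [36.9 40.7 42.9] b [-16.  22.]
-25 mm n 75 z-tcp [30.7 35.4 38.3] b [-17.  22.]
-15 mm n 145 z-tcp [27.9 32.7 83.5] b [-21.  21.]
-5 mm n 86 z-tcp [23.5 26.4 37.3] b [-20.  22.]
5 mm n 66 z-tcp [19.7 22.5 25.3] b [-18.  16.]
15 mm n 35 z-tcp [14.5 17.4 20.2] b [-18.   5.]
```

```bash
python3 arc.py 0.47 0.22 180 27
```

```text
t 15.15 tcp [ 0.5487 -0.4273  0.1118] head 129.41 yaw/row -0.468 travel/row [0.546 0.835] gap 0.455 F [ 0.8 -0.5  1.1]
```

```bash
python3 -m crank '{"gripper":[1,1,1,1,1,1,1,1,1,1,1,1,1,1,1,1,1,1,1,1],"travel":[[0.55,0.84,-0.9],[0.55,0.84,-0.9],[0.55,0.84,-0.9],[0.55,0.84,-0.9],[0.55,0.84,-0.8],[0.55,0.84,0],[0.55,0.84,0],[0.55,0.84,0],[0.55,0.84,0],[0.55,0.84,0],[0.55,0.84,0],[0.55,0.84,0],[0.55,0.84,0],[0.55,0.84,0],[0.55,0.84,0],[0.55,0.84,0],[0.55,0.84,0],[0.55,0.84,0],[0.55,0.84,0],[0.55,0.84,0]],"yaw":[-0.47,-0.47,-0.47,-0.47,-0.47,-0.47,-0.47,-0.47,-0.47,-0.47,-0.47,-0.47,-0.47,-0.47,-0.47,-0.47,-0.47,-0.47,-0.47,-0.47]}'>/dev/null; python3 arc.py 0.485 0.22 180 8
```

```text
t 17.65 tcp [0.5414 0.0685 0.2159] head 167.13 yaw/row -0.402 travel/row [0.376 0.717] gap 0.453 F [ 0.1 -0.1 -1.4]
```

```bash
python3 -m crank '{"gripper":[1,1,1,1,1,1,1,1,1,1],"travel":[[0.38,0.72,0.4],[0.38,0.72,0.6],[0.38,0.72,0.6],[0.38,0.72,0.6],[0.38,0.72,0.6],[0.38,0.72,0.6],[0.38,0.72,0.6],[0.38,0.72,0.6],[0,0,0.2],[0,0,0]],"yaw":[-0.4,-0.4,-0.4,-0.4,-0.4,-0.4,-0.4,-0.4,0,0]}'>/dev/null; python3 go.py 0.532 0.22 0.0948 180;python3 tilt.py mark1.png
```

```text
t 18.9 tcp [0.486 0.219 0.097] head 179.82 tilt 0.08 F [-0.35  -0.422 -2.057] gap 0.457 q [ 0.424  0.284 -0.41   0.878 -0.     0.427]
yaw units -0.05  travel units after yaw [-1.854  0.035  0.069]
-95 mm n 19 z-tcp [45.1 48.2 52.1] b [-13.   8.]
-85 mm n 77 z-tcp [52.2 57.9 61.5] b [-17.   9.]
-75 mm n 94 z-tcp [49.7 57.1 59.5] b [-19.  14.]
-65 mm n 107 z-tcp [50.7 54.6 58.3] b [-20.  17.]
-55 mm n 96 z-tcp [45.8 50.2 52.7] b [-20.  18.]
-45 mm n 95 z-tcp [37.1 45.5 48.6] b [-20.  18.]
-35 mm n 101 z-tcp [36.5 41.1 43.8] b [-20.  19.]
-25 mm n 79 z-tcp [26.7 35.7 38.7] b [-20.  17.]
-15 mm n 55 z-tcp [23.2 31.  54.2] b [-21.   0.]
25 mm n 11 z-tcp [-3.9  8.6 11.9] b [-22. -13.]
35 mm n 31 z-tcp [12.5 13.7 16.1] b [-21.  -8.]
45 mm n 38 z-tcp [ 7.8 10.4 14.5] b [-22.  -2.]
55 mm n 55 z-tcp [3.  6.1 9.1] b [-21.   9.]
65 mm n 37 z-tcp [0.7 3.2 5.2] b [-21.  15.]
```

View pics/mark1.png

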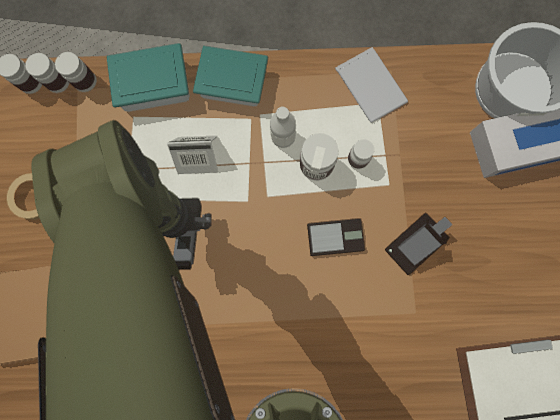

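The scanner's tail shows at (250,185) on the marker's front side, in line with the white tent's barcode at (159,193), and nothing has been disturbed. I advance and hold.

```bash
python3 -m crank '{"gripper":[1,1,1,1,1,1,1,1,1,1,1,1,1,1,1],"travel":[[-0.6,0.06,0.06],[-0.7,0,0],[-0.55,0,0],[0,0,0],[0,0,0],[0,0,0],[0,0,0],[0,0,0],[0,0,0],[0,0,0],[0,0,0],[0,0,0],[0,0,0],[0,0,0],[0,0,0]],"yaw":[-0.05,0,0,0,0,0,0,0,0,0,0,0,0,0,0]}'>/dev/null; python3 go.py 0.532 0.22 0.0948 180; python3 - <<'E'
from h import *
s=snapshot('top')
for l in landmark_of('top','marker_label_front')[:2]: print(l['point'],l['confidence'],w(s,*l['point']))
E
```

```text
t 20.82 tcp [0.532 0.221 0.096] head -179.99 tilt 0.0 F [-0.547 -0.623 -2.129] gap 0.454 q [ 0.393  0.358 -0.307  0.906  0.     0.393]
yaw units 0.0  travel units after yaw [ 0.017 -0.037  0.041]
[161.0, 191.3] 0.56 [0.64870779 0.22587524 0.04520919]
[181.6, 189.3] 0.36 [0.58452041 0.21644849 0.10696791]
```

```bash
python3 -m crank '{"gripper":[1,1,1,1,1,1,1,1,1,1,1,1,1],"travel":[[0.5,0,0],[0.8,-0.4,0],[0.8,-0.8,0],[0.5,-0.8,0],[0.5,-0.8,0],[0.3,-0.9,0.3],[0.2,-0.9,0.5],[0,0,0.5],[0,0,0.5],[0,0,0.5],[0,0,0.4],[0,0,0.3],[0,0,0]],"yaw":[0,0.5,0.5,0.5,0.5,0.5,0.5,0.5,0.5,0,0,0,0]}'; python3 go.py 0.45 0.09 0.004 164
```

```text
clock: 22.55
tcp_pos: [0.4292, 0.1124, 0.0202]
eef_rot: [-0.002, 0.138, 0.99, 0.001]
wrist_force: [-2.2, 0.2, 1.7]
finger_gap: 0.456
finger_force: 64.4
t 22.55 tcp [0.429 0.112 0.02 ] head 164.1 tilt 0.25 F [-2.222  0.203  1.715] gap 0.456 q [ 0.254  0.232 -0.695  0.647  0.003  0.532]
yaw units 0.03  travel units after yaw [-1.047 -0.631  0.646]
```

```bash
python3 -m crank '{"gripper":[1,1,1,1,1,1],"travel":[[0,0,0.2],[0,0,0.2],[0,0,0.2],[0,0,0.1],[0,0,0],[0,0,-0.3]],"yaw":[0,0,0,0,0,0]}'; python3 tilt.py;python3 go.py 0.467 -0.022 0.0366 164
```

```text
clock: 23.3
tcp_pos: [0.431, 0.1116, 0.0104]
eef_rot: [-0.001, 0.139, 0.99, -0.0]
wrist_force: [0.1, -0.4, -1.3]
finger_gap: 0.454
finger_force: 65.6
35 mm n 15 z-tcp [29.1 31.1 33.1] b [-22. -13.]
45 mm n 26 z-tcp [28.9 30.8 33.1] b [-21.  -7.]
55 mm n 39 z-tcp [27.5 30.3 33. ] b [-22.  -2.]
65 mm n 25 z-tcp [26.5 29.6 33.3] b [-20.   1.]
t 23.35 tcp [0.432 0.112 0.011] head 164.04 tilt 0.05 F [ 1.252 -0.357 -1.258] gap 0.456 q [ 0.253  0.247 -0.702  0.621 -0.     0.532]
yaw units 0.01  travel units after yaw [-2.816 -4.757 -1.004]
```

```bash
python3 -m crank '{"gripper":[1,1,1,1,1,1,1,1,1],"travel":[[0,-0.4,-0.8],[0,-0.8,-0.6],[-0.5,-0.8,0],[-0.5,-0.8,0],[-0.5,-0.8,0],[-0.5,-0.7,0.2],[-0.5,-0.46,0.04],[-0.3,0,0],[0,0,0]],"yaw":[0,0,0,0,0,0,0,0,0]}'>/dev/null; python3 go.py 0.467 -0.022 0.040 164; python3 tilt.py jar1.png
```

```text
t 24.48 tcp [ 0.467 -0.022  0.04 ] head 164.01 tilt 0.05 F [-0.029  0.127 -1.413] gap 0.454 q [-0.047  0.239 -0.626  0.705  0.     0.232]
yaw units 0.0  travel units after yaw [-0.003  0.001 -0.001]
```

View pics/jar1.png

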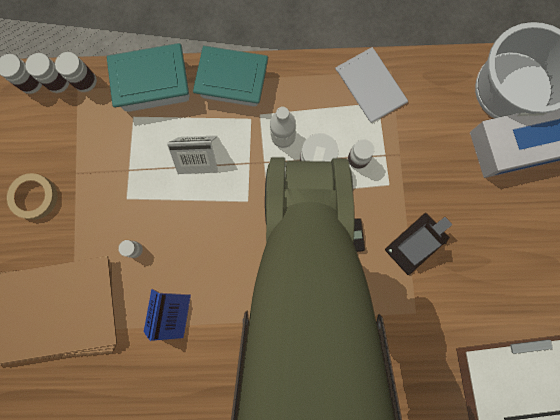

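The arm hides the scanner from the top camera here; the jar's lid is still at (150,320). I check from the scene camera by depth.

```bash
sed -i "s/snapshot('top')/snapshot(sys.argv[2] if len(sys.argv)>2 else 'top')/" tilt.py; python3 - <<'E'
from h import *
s=snapshot('scene');P=cloud(s)
cv2.imwrite('pics/jar2.png',cv2.resize(s['image'][150:290,120:330],None,fx=3.5,fy=3.5,interpolation=cv2.INTER_CUBIC))
a0=np.radians(-16);u=np.array([np.cos(a0),np.sin(a0)]);n=np.array([-u[1],u[0]]);T=np.array([.467,-.022])
a=(P[...,:2]-T)@u;b=(P[...,:2]-T)@n
for lo in np.arange(.02,.10,.008):
    k=(a>lo)&(a<lo+.008)&(abs(b)<.032)&(P[...,2]>.028)&(P[...,2]<.085)
    if k.sum()>4:print(round(lo*1000+4),k.sum(),'b',np.round(1000*np.percentile(b[k],[3,97])),'z',np.round(1000*np.percentile(P[k][:,2],[5,50,90,97]),1))
E
```

```text
24 25 b [-13.  23.] z [43.6 63.7 67.7 68.9]
32 60 b [-16.  25.] z [44.8 68.6 71.8 73. ]
40 63 b [-21.  25.] z [43.4 68.5 71.5 72.2]
48 63 b [-17.  25.] z [41.4 68.3 72.  73.1]
56 69 b [-18.  26.] z [43.9 68.1 71.4 72.2]
64 141 b [-21.  24.] z [41.1 57.9 67.9 69.7]
```

View pics/jar2.png

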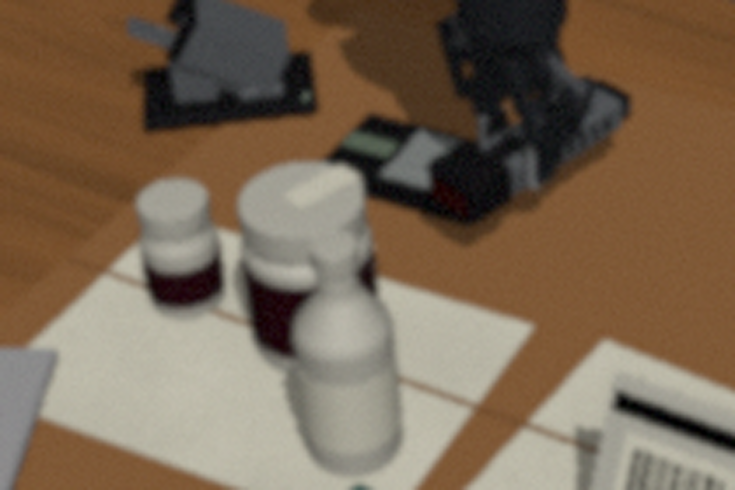

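The crop shows the scanner's window at (450,195) looking level at the jar along the seal strip at (325,185); head height and lateral centring agree with the plan. I hold.

```bash
python3 -m crank '{"gripper":[1,1,1,1,1,1,1,1,1,1,1],"travel":[[0,0,0],[0,0,0],[0,0,0],[0,0,0],[0,0,0],[0,0,0],[0,0,0],[0,0,0],[0,0,0],[0,0,0],[0,0,0]],"yaw":[0,0,0,0,0,0,0,0,0,0,0]}'>/dev/null
python3 -m crank '{"gripper":[1,1,1,1,1,1],"travel":[[0.6,0,-0.4],[0.6,0,-1],[0,0,-1],[0,0,-1],[0,0,-1],[0,0,-1]],"yaw":[0,0,0,0.5,0.5,0.5]}'>/dev/null; python3 arc.py 0.4288 -0.2816 129.5 12
```

```text
t 26.7 tcp [ 0.437  -0.014   0.1756] head 157.95 yaw/row 0.593 travel/row [-0.496 -0.753] gap 0.455 F [ 0.7 -0.6 -1.8]
```

```bash
python3 -m crank '{"gripper":[1,1,1,1,1,1,1,1,1,1,1,1,1,1,1,1],"travel":[[-0.5,-0.75,0],[-0.5,-0.75,0],[-0.5,-0.75,0],[-0.5,-0.75,0],[-0.5,-0.75,0],[-0.5,-0.75,0],[-0.5,-0.75,0],[-0.5,-0.75,0],[-0.5,-0.75,0],[-0.5,-0.75,0],[-0.5,-0.75,0],[-0.5,-0.75,0],[0,0,0.9],[0,0,0.9],[0,0,0.7],[0,0,0]],"yaw":[0.59,0.59,0.59,0.59,0.59,0.59,0.59,0.59,0.59,0.59,0.59,0.59,0,0,0,0]}'>/dev/null; python3 go.py 0.4299 -0.2829 0.0976 129.5; python3 tilt.py
```

```text
t 28.7 tcp [ 0.43  -0.281  0.111] head 129.69 tilt 0.18 F [ 0.545  0.219 -1.849] gap 0.46 q [-0.579  0.238 -0.435  0.901 -0.     0.299]
yaw units 0.05  travel units after yaw [-0.062 -0.053  0.536]
-105 mm n 5 z-tcp [ 9.8 16.1 18.9] b [-12.   3.]
-95 mm n 106 z-tcp [14.5 24.5 26.7] b [-14.  19.]
-85 mm n 107 z-tcp [22.4 26.5 29.4] b [-16.  21.]
-75 mm n 100 z-tcp [25.  27.7 30. ] b [-17.  22.]
-65 mm n 98 z-tcp [24.8 27.5 29.6] b [-16.  21.]
-55 mm n 102 z-tcp [23.6 26.6 29. ] b [-18.  21.]
-45 mm n 103 z-tcp [24.2 26.8 29. ] b [-16.  21.]
-35 mm n 97 z-tcp [23.8 26.5 28.7] b [-17.  22.]
-25 mm n 108 z-tcp [14.2 25.6 27.4] b [-16.  22.]
-15 mm n 135 z-tcp [-54.3  24.7  34.1] b [-21.  22.]
-5 mm n 71 z-tcp [-51.6  24.2  26.9] b [-18.  21.]
5 mm n 6 z-tcp [-49.8 -47.8 -46.5] b [16. 21.]
```

```bash
python3 -m crank '{"gripper":[1,1,1,1,1,1,1],"travel":[[-0.06,-0.05,0.3],[0,0,0.2],[0,0,0.2],[0,0,0.2],[0,0,0.2],[0,0,0.2],[0,0,0]],"yaw":[0.05,0,0,0,0,0,0]}'; python3 tilt.py
```

```text
clock: 29.62
tcp_pos: [0.4293, -0.2813, 0.0803]
eef_rot: [-0.002, 0.426, 0.905, 0.001]
wrist_force: [-8.7, 9.8, 13.0]
finger_gap: 0.455
finger_force: 74.0
-95 mm n 54 z-tcp [-9.4 -5.6 -3.6] b [-14.  18.]
-85 mm n 89 z-tcp [-6.8 -0.8  3.3] b [-15.  19.]
-75 mm n 95 z-tcp [0.2 3.5 5.8] b [-17.  22.]
-65 mm n 99 z-tcp [3.7 7.3 9.6] b [-17.  21.]
-55 mm n 97 z-tcp [ 6.9 10.2 12.8] b [-16.  21.]
-45 mm n 99 z-tcp [ 9.4 12.9 15.5] b [-17.  21.]
-35 mm n 105 z-tcp [11.1 16.2 18.6] b [-16.  22.]
-25 mm n 113 z-tcp [-57.3  18.5  21. ] b [-17.  22.]
-15 mm n 124 z-tcp [ 1.2 22.7 26.9] b [-18.  22.]
-5 mm n 53 z-tcp [21.1 24.7 27.8] b [-19.  20.]
85 mm n 9 z-tcp [-69.5 -68.6 -55.5] b [13. 21.]
```

```bash
python3 -m crank '{"gripper":[1,1,1,1],"travel":[[0,0,0.12],[0,0,0.1],[0,0,0.08],[0,0,0]],"yaw":[0,0,0,0]}'; python3 tilt.py
```

```text
clock: 30.18
tcp_pos: [0.4295, -0.2815, 0.0731]
eef_rot: [-0.002, 0.426, 0.905, 0.001]
wrist_force: [-8.3, 9.6, 15.0]
finger_gap: 0.453
finger_force: 78.4
-95 mm n 15 z-tcp [-21.4 -18.5 -17.6] b [-12.  16.]
-85 mm n 85 z-tcp [-18.5 -15.5 -10.9] b [-14.  19.]
-75 mm n 94 z-tcp [-10.9  -7.9  -4.7] b [-17.  21.]
-65 mm n 97 z-tcp [-6.2 -2.9 -0.6] b [-17.  21.]
-55 mm n 99 z-tcp [-1.2  2.3  5.8] b [-16.  22.]
-45 mm n 100 z-tcp [ 2.4  6.9 10.1] b [-17.  22.]
-35 mm n 109 z-tcp [ 5.9 11.5 14.9] b [-16.  22.]
-25 mm n 108 z-tcp [-18.4  15.7  19.1] b [-17.  22.]
-15 mm n 121 z-tcp [13.  21.1 25.5] b [-19.  22.]
-5 mm n 47 z-tcp [21.8 25.1 27.9] b [-17.  21.]
85 mm n 9 z-tcp [-62.7 -61.  -60.2] b [15. 21.]
```

```bash
python3 -m crank '{"gripper":[1,1,1],"travel":[[0,0,0.06],[0,0,0.05],[0,0,0]],"yaw":[0,0,0]}'; python3 -m crank '{"gripper":[1,1,1,1],"travel":[[0,0,-0.6],[0,0,-1],[0,0,-1],[0,0,-1]],"yaw":[0,0,0,0]}'|head -2;  python3 tilt.py
```

```text
clock: 30.6
tcp_pos: [0.4297, -0.2817, 0.0707]
eef_rot: [-0.001, 0.426, 0.905, 0.001]
wrist_force: [-9.9, 9.4, 18.6]
finger_gap: 0.46
finger_force: 80.4
clock: 31.1
tcp_pos: [0.4314, -0.2839, 0.1608]
-95 mm n 7 z-tcp [-23.8 -22.2 -20.9] b [-12.  12.]
-85 mm n 99 z-tcp [-23.7 -19.7 -15.8] b [-14.  19.]
-75 mm n 115 z-tcp [-14.8 -11.   -8.1] b [-16.  21.]
-65 mm n 119 z-tcp [-10.   -5.5  -2.3] b [-17.  21.]
-55 mm n 117 z-tcp [-3.4  0.5  3.2] b [-16.  21.]
-45 mm n 122 z-tcp [1.6 5.1 8. ] b [-16.  22.]
-35 mm n 121 z-tcp [ 6.  10.7 13.4] b [-17.  21.]
-25 mm n 128 z-tcp [11.8 15.4 18.7] b [-17.  22.]
-15 mm n 158 z-tcp [16.2 21.4 42.5] b [-21.  22.]
-5 mm n 77 z-tcp [23.1 26.1 30.1] b [-18.  17.]
```

```bash
python3 -m crank '{"gripper":[1,1,1,1,1,1,1,1,1,1,1,1],"travel":[[-0.5,-0.1,0],[-0.9,0,0],[-0.9,0,0],[-0.9,0,0],[-0.9,0,0],[-0.9,0,0],[-0.9,0,0],[-0.8,0,0],[-0.2,0,0.4],[0,0,0.5],[0,0,0.5],[0,0,0]],"yaw":[0,0,0,0,0,0,0,0,0,0,0,0]}'>/dev/null; python3 go.py 0.5388 -0.4184 0.125 129.5; python3 tilt.py
```

```text
t 32.65 tcp [ 0.538 -0.417  0.123] head 129.5 tilt 0.2 F [-0.008  0.74  -2.011] gap 0.455 q [-0.66   0.523  0.012  1.064  0.     0.222]
yaw units 0.0  travel units after yaw [-0.075  0.003 -0.097]
-115 mm n 20 z-tcp [-65.6 -63.1 -61.5] b [-11.  14.]
-105 mm n 60 z-tcp [-64.2 -60.  -57.3] b [-13.  15.]
-95 mm n 73 z-tcp [-57.7 -53.6 -22.8] b [-10.  14.]
-85 mm n 143 z-tcp [-49.8 -21.4 -15.4] b [-14.  19.]
-75 mm n 112 z-tcp [-15.1 -11.2  -7.2] b [-16.  20.]
-65 mm n 113 z-tcp [-10.7  -5.7  -2.2] b [-17.  22.]
-55 mm n 118 z-tcp [-4.3  0.3  3.7] b [-17.  22.]
-45 mm n 111 z-tcp [2.3 5.6 8.9] b [-17.  21.]
-35 mm n 116 z-tcp [ 6.5 10.4 14. ] b [-16.  21.]
-25 mm n 122 z-tcp [11.6 15.5 19. ] b [-17.  22.]
-15 mm n 194 z-tcp [18.3 22.6 82.1] b [-21.  22.]
-5 mm n 135 z-tcp [23.2 27.3 36.3] b [-19.  18.]
5 mm n 81 z-tcp [28.5 32.3 34.8] b [-18.  10.]
```

```bash
python3 -m crank '{"gripper":[1,1,1,1,1,1,1,1,1],"travel":[[0.25,0,0.16],[0.25,0,0.16],[0.25,0,0.16],[0.25,0,0.16],[0.25,0,0.15],[0.25,0,0.15],[0.25,0,0.15],[0.25,0,0.15],[0.25,0,0.14]],"yaw":[0,0,0,0,0,0,0,0,0]}'; python3 go.py;python3 tilt.py
```

```text
clock: 33.83
tcp_pos: [0.5046, -0.3759, 0.0919]
eef_rot: [0.002, 0.427, 0.904, -0.001]
wrist_force: [0.4, -0.7, 9.2]
finger_gap: 0.456
finger_force: 78.3
t 33.83 tcp [ 0.505 -0.376  0.092] head 129.49 tilt 0.26 F [ 0.398 -0.747  9.154] gap 0.456 q [-0.64   0.448 -0.181  0.938 -0.     0.241]
-115 mm n 105 z-tcp [-30.  -26.7 -22.9] b [-20.  21.]
-105 mm n 110 z-tcp [-24.2 -20.8 -17.1] b [-20.  20.]
-95 mm n 104 z-tcp [-17.7 -14.5 -11.7] b [-21.  21.]
-85 mm n 116 z-tcp [-12.2  -8.5  -4.9] b [-20.  20.]
-75 mm n 96 z-tcp [-4.9  0.1  4. ] b [-20.  20.]
-65 mm n 86 z-tcp [-8.6 -5.3 -2.5] b [-17.  21.]
-55 mm n 105 z-tcp [-4.1 -0.2  3.2] b [-17.  22.]
-45 mm n 113 z-tcp [0.6 5.5 8.4] b [-16.  21.]
-35 mm n 109 z-tcp [ 5.6 10.2 13.4] b [-17.  22.]
-25 mm n 109 z-tcp [11.1 15.3 18.9] b [-16.  22.]
-15 mm n 161 z-tcp [17.1 21.6 79. ] b [-21.  22.]
-5 mm n 110 z-tcp [22.7 27.1 31.3] b [-18.  18.]
5 mm n 37 z-tcp [28.2 31.1 34.2] b [-18.   6.]
```

```bash
python3 -m crank '{"gripper":[1,1,1,1,1,1],"travel":[[0.24,0,0.13],[0.24,0,0.13],[0.24,0,0.13],[0.24,0,0.14],[0.24,0,0.14],[0.24,0,0.14]],"yaw":[0,0,0,0,0,0]}'; python3 tilt.py dock1.png
```

```text
clock: 34.62
tcp_pos: [0.4852, -0.3512, 0.0753]
eef_rot: [0.007, 0.427, 0.904, -0.002]
wrist_force: [1.5, -2.8, 26.2]
finger_gap: 0.458
finger_force: 80.5
-115 mm n 109 z-tcp [-64.6 -61.5 -24.5] b [-21.  19.]
-105 mm n 135 z-tcp [-62.7 -22.6 -18.7] b [-21.  20.]
-95 mm n 102 z-tcp [-19.  -16.1 -13.2] b [-20.  20.]
-85 mm n 103 z-tcp [-13.3 -10.4  -6.9] b [-20.  21.]
-75 mm n 104 z-tcp [-8.2 -4.3 -1. ] b [-20.  21.]
-65 mm n 104 z-tcp [-1.6  1.2  4.1] b [-20.  20.]
-55 mm n 109 z-tcp [ 3.5  6.9 10.3] b [-21.  20.]
-45 mm n 119 z-tcp [10.2 16.2 19.7] b [-21.  20.]
-35 mm n 71 z-tcp [ 8.2 10.3 12.8] b [-16.  21.]
-25 mm n 104 z-tcp [10.5 15.  18.3] b [-16.  21.]
-15 mm n 150 z-tcp [16.3 21.1 71.9] b [-21.  22.]
-5 mm n 102 z-tcp [21.5 26.  30.5] b [-18.  19.]
5 mm n 7 z-tcp [-10.3  29.4  31.4] b [-10.  14.]
```

View pics/dock1.png

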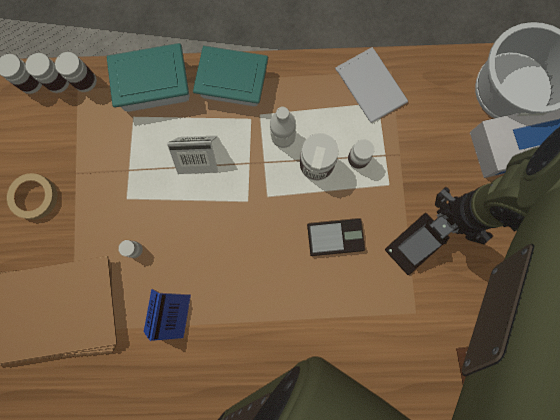

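The view shows the scanner in the sleeve at (228,440), straight, with about 15 mm to go. I ease the downward load and push on.

```bash
python3 -m crank '{"gripper":[1,1,1,1,1],"travel":[[0,0,-0.08],[0.15,0,0.05],[0.15,0,0.08],[0.12,0,0.07],[0,0,0]],"yaw":[0,0,0,0,0]}'; python3 tilt.py
```

```text
clock: 35.3
tcp_pos: [0.4758, -0.3417, 0.0686]
eef_rot: [0.003, 0.427, 0.904, -0.002]
wrist_force: [2.9, -7.1, 7.2]
finger_gap: 0.458
finger_force: 78.6
-115 mm n 50 z-tcp [-58.3 -56.8 -55.1] b [-21.  18.]
-105 mm n 80 z-tcp [-58.3 -56.4 -20.4] b [-20.  20.]
-95 mm n 151 z-tcp [-57.6 -19.1 -14.3] b [-20.  21.]
-85 mm n 103 z-tcp [-15.  -11.5  -8.5] b [-20.  21.]
-75 mm n 103 z-tcp [-8.5 -5.4 -1.8] b [-21.  20.]
-65 mm n 105 z-tcp [-3.3  0.6  3.6] b [-20.  20.]
-55 mm n 107 z-tcp [2.6 6.  9.2] b [-21.  21.]
-45 mm n 107 z-tcp [ 8.2 11.5 14.8] b [-20.  20.]
-35 mm n 126 z-tcp [15.  19.5 26.2] b [-20.  20.]
-25 mm n 65 z-tcp [15.1 20.  25.8] b [-17.  20.]
-15 mm n 133 z-tcp [16.5 21.3 70.8] b [-20.  21.]
-5 mm n 92 z-tcp [22.  26.8 30.4] b [-19.  18.]
5 mm n 12 z-tcp [-57.3 -55.1  33.1] b [ 2. 21.]
```

```bash
python3 -m crank '{"gripper":[1,1,1],"travel":[[0.08,0,0.04],[0.06,0,0.03],[0,0,0]],"yaw":[0,0,0]}'; python3 -m crank '{"gripper":[1,1,1],"travel":[[0.08,0,0.05],[0.06,0,0.03],[0,0,0]],"yaw":[0,0,0]}'
```

```text
clock: 35.72
tcp_pos: [0.4757, -0.3416, 0.0688]
eef_rot: [0.006, 0.427, 0.904, -0.003]
wrist_force: [3.7, -10.0, 13.7]
finger_gap: 0.452
finger_force: 79.2
clock: 36.1
tcp_pos: [0.4757, -0.3415, 0.069]
eef_rot: [0.009, 0.427, 0.904, -0.004]
wrist_force: [6.4, -15.0, 20.0]
finger_gap: 0.455
finger_force: 80.0
```

```bash
python3 -m crank '{"gripper":[1,-1,-1,-1,-1,-1,-1,-1,-1,-1],"travel":[[-0.28,0,-0.15],[0,0,0],[0,0,0],[0,0,0],[0,0,0],[-0.04,0,-0.6],[0,0,-1],[0,0,-1],[0,0,-1],[0,0,-1]],"yaw":[0,0,0,0,0,0,0,0,0,0]}'
cat > home.py <<'E'
from h import *
S=snapshot('top');P=cloud(S);c=np.array([.4445,-.3006]);a=np.radians(-50.5);f=np.array([np.cos(a),np.sin(a)])
x=(P[...,:2]-c)@f;y=(P[...,:2]-c)@[-f[1],f[0]];z=P[...,2]-.0013
X=x+.0345;Z=z-.035;s=X*.866+Z*.5;h=Z*.866-X*.5
for lo in np.arange(.06,.18,.008):
    k=(s>lo)&(s<lo+.008)&(np.abs(y)<.03)&(z>.05)&(h<.045)
    if k.sum()>3: print(round(lo*1000+4),k.sum(),'h',np.round(1000*np.percentile(h[k],[10,50,90]),1),'y',np.round(1000*np.percentile(y[k],[3,97])))
k=(np.abs(y)<.012)&(z>.05)&(h>.005)&(h<.03);print('s max',np.percentile(s[k],[98,99.5,100]))
E
python3 home.py
```

```text
clock: 37.35
tcp_pos: [0.4744, -0.3399, 0.1839]
eef_rot: [0.001, 0.427, 0.904, -0.0]
wrist_force: [0.0, -0.2, -0.3]
finger_gap: 1.0
finger_force: 0.0
64 95 h [15.3 18.4 20.7] y [-24.  26.]
72 90 h [17.3 19.8 22.9] y [-26.  26.]
80 131 h [ 5.  14.6 23.6] y [-27.  28.]
88 69 h [ 8.4 11.3 13.9] y [-18.  20.]
96 73 h [ 7.5 11.2 14.1] y [-18.  20.]
104 79 h [ 8.  11.8 15. ] y [-19.  20.]
112 76 h [ 7.9 10.8 14.1] y [-18.  20.]
120 76 h [ 6.8 10.6 13.6] y [-18.  20.]
128 74 h [11.1 16.2 19.2] y [-21.  23.]
136 93 h [14.4 17.3 20. ] y [-21.  24.]
144 95 h [14.6 17.4 19.6] y [-22.  24.]
152 58 h [15.2 17.1 19.5] y [-22.  21.]
s max [0.15117736 0.15441146 0.16369139]
```

```bash
python3 -m crank '{"gripper":[1,1,1,1,1,1,1,1,1,1],"travel":[[-0.8,0,0],[-0.9,0,0],[-0.9,0,0],[-0.9,0,0],[-0.7,0,0],[0,0,0.6],[0,0,1],[0,0,1],[0,0,0.6],[0,0,0]],"yaw":[0,0,0,0,0,0,0,0,0,0]}'; python3 -m crank '{"gripper":[1,1,1,1,1],"travel":[[0.25,0,0],[0.25,0,0],[0.2,0,0],[0.15,0,0],[0.1,0,0.03]],"yaw":[0,0,0,0,0]}'
```

```text
clock: 38.65
tcp_pos: [0.5398, -0.4197, 0.1003]
eef_rot: [-0.001, 0.427, 0.904, 0.0]
wrist_force: [-0.9, -0.4, 0.6]
finger_gap: 0.001
finger_force: 0.0
clock: 39.28
tcp_pos: [0.5258, -0.4023, 0.1013]
eef_rot: [0.0, 0.427, 0.904, -0.0]
wrist_force: [-0.5, 0.3, -0.6]
finger_gap: 0.001
finger_force: 0.0
```

```bash
python3 -m crank '{"gripper":[1,1,1,1],"travel":[[0.1,0,0],[0.1,0,0],[0.1,0,0],[0,0,0]],"yaw":[0,0,0,0]}'; python3 -m crank '{"gripper":[1,1,1,1],"travel":[[0.08,0,0],[0.08,0,0],[0.08,0,0],[0,0,0]],"yaw":[0,0,0,0]}'
```

```text
clock: 39.78
tcp_pos: [0.5228, -0.3984, 0.1024]
eef_rot: [0.002, 0.427, 0.904, -0.001]
wrist_force: [3.2, -4.0, 1.6]
finger_gap: -0.005
finger_force: 2.7
clock: 40.28
tcp_pos: [0.5222, -0.397, 0.1049]
eef_rot: [0.006, 0.427, 0.904, -0.002]
wrist_force: [7.4, -9.5, 5.1]
finger_gap: 0.003
finger_force: 6.9
```

The push on the nose meets a firm stop, which means it is home. I retreat and check.

```bash
python3 -m crank '{"gripper":[1,1,1,1,1,1,1,1,1,1,1],"travel":[[-0.5,0,0],[-0.9,0,0],[-0.9,0,0],[-0.5,0,-0.6],[0,0,-1],[0,0.3,-1],[0,0.9,-1],[0,0.9,0],[0,0.9,0],[0,0.9,0],[0,0,0]],"yaw":[0,0,0,0,0,0,0,0,0,0,0]}'; python3 home.py; python3 - <<'E'
from h import *
s=snapshot('scene');t=snapshot('top')
A=cv2.resize(s['image'][130:310,120:460],(800,424));B=cv2.resize(t['image'][200:280,380:480],(225,176))
C=np.zeros((600,800,3),np.uint8);C[:424]=A;C[424:,:225]=B;D=cv2.resize(t['image'][100:270,110:380],(280,176));C[424:,240:520]=D;cv2.imwrite('pics/end.png',C)
E
```

```text
clock: 41.65
tcp_pos: [0.6382, -0.3819, 0.1895]
eef_rot: [-0.001, 0.425, 0.905, 0.0]
wrist_force: [0.6, -0.2, -0.1]
finger_gap: 0.001
finger_force: 0.0
64 96 h [16.  18.5 20.8] y [-24.  26.]
72 93 h [17.5 20.4 22.5] y [-26.  26.]
80 126 h [ 6.5 15.6 24.3] y [-27.  29.]
88 74 h [ 8.5 11.  14.1] y [-18.  20.]
96 74 h [ 8.7 11.2 14.5] y [-18.  20.]
104 72 h [ 7.8 11.8 14.5] y [-18.  20.]
112 76 h [ 7.8 11.8 14.8] y [-17.  20.]
120 81 h [ 7.1 10.4 13.3] y [-18.  20.]
128 70 h [12.2 16.8 19.3] y [-20.  23.]
136 94 h [14.5 17.  19.4] y [-22.  24.]
144 99 h [14.5 17.3 19.1] y [-22.  24.]
152 94 h [13.9 16.9 18.9] y [-21.  24.]
160 99 h [13.1 15.9 18.6] y [-21.  24.]
168 44 h [-8.4 10.5 15.8] y [-18.  20.]
s max [0.16424538 0.16554831 0.16604461]
```

View pics/end.png

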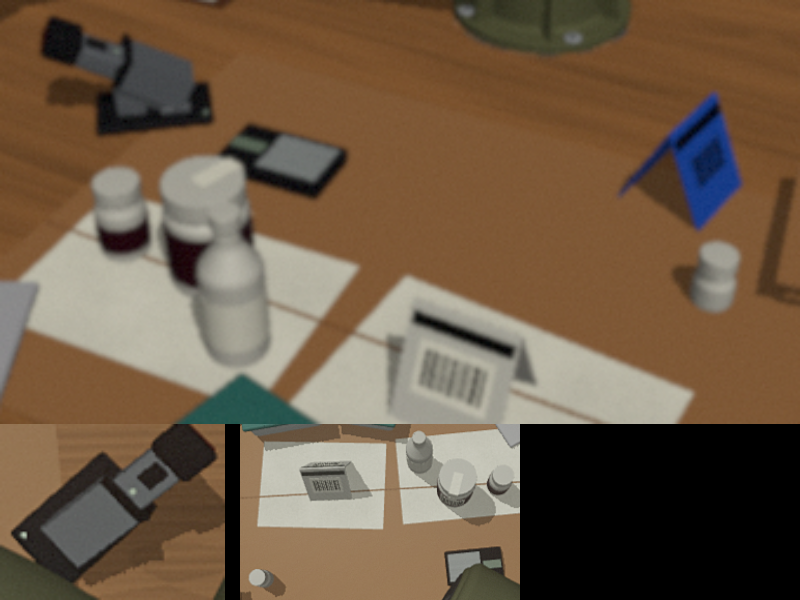

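The scanner sits home in the sleeve: scene crop (90,50), top crop (165,470), nose at s ≈ 165 mm. The jar, marker, bottles and scale stand where they were. I hand it in.

```bash
python3 -c "
from bench import *
print(close_job())"
```

```text
the job is handed in; nothing more can be done
None
```

I scanned the marker's front barcode, then the jar's, each held for over a second, and pushed the scanner tail first to a firm stop in its sleeve and released it. By the cameras nothing else moved; the job is handed in, and no verdict or scan confirmation came back.

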